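# Turn the parts tray round in its slanted sleeve

### The job

The grey parts tray has been put into the slanted sleeve back to front: its blank end sticks out. Slide it right out, turn it end for end, and slide it back in, right way up and fully home, so that the end with the open pocket sticks out, then let go. Leave the tape dispenser, the pen and the small wooden token where they are.

Things in the scene. Friction and masses are not known exactly. Their poses are not given: they have to be found in the camera images.
- sleeve: Brown card sleeve fixed on the easel, 54 x 103 x 40 mm outside, walls 3 mm, closed at its -y end. Origin: middle of the inner floor's edge at the mouth. +y is level, straight out of the mouth. Its top leans 30 deg toward the robot: +x points up the slant away from the robot, +z is square to the slant. Inside: x -24..24, z 0..34, y 0 (mouth) to -100 mm (end wall, stops the tray).
- mouth (a point): Centre of the sleeve's mouth, 17 mm above the sleeve's inner floor (frame as the sleeve's). A flared lip round the mouth widens outward 5 mm on every side over the first 7 mm outside (y 0..7). The sleeve's top has a thumb notch at the mouth, 24 mm wide, 20 mm long.
- easel: Fixed plywood stand under the sleeve, 110 x 104 mm foot, never moves. Origin on the table, 80 mm straight below the sleeve's origin; z up, y as the sleeve's. It ends in line with the mouth: below the part of the tray that sticks out there is only the table.
- tray: Loose grey plastic tray, 44 (x) x 150 (y) x 30 mm (z), about 110 to 180 g. Origin: centre of its underside. +y half: open pocket with a low lip at the end; -y half: flat closed top. At the start the pocket is inside the sleeve and the blank -y end sticks out 50 to 56 mm. Play in the sleeve: 2 mm each side, 4 mm in height. Home: origin at y = -25 mm of the sleeve, 50 mm sticking out.
- pocket_end (a point): Point on the tray 50 mm from its origin toward the pocket end (+y), mid width, level with its top edge (30 mm above the underside). The pocket has stiff 30 mm high side walls, 3 mm thick, and a 12 mm lip at its end.
- blank_end (a point): Point on the tray's closed top 50 mm from its origin toward the blank end (-y), mid width, 30 mm above the underside.
- tape_dispenser: Bystander: dark weighted desk tape dispenser with a roll of tape, 52 x 177 x 98 mm, standing on the table to the right of the easel; origin at the middle of its underside.
- pen: Bystander: white pen, 11 x 145 x 9 mm, lying on the table beyond the sleeve, to its left; origin at the middle of its underside.
- token: Bystander: small blue painted wooden game token, rounded triangular, 22 x 22 x 13 mm, lying on the table between the robot and the easel; origin at the middle of its underside.
Things that resemble listed ones, but are neither listed nor needed, are in the scene too. Of the things that look like the tray, the larger one is meant.

How it is judged:
On the way:
1. the tray is drawn completely out of the sleeve (distance between tray and sleeve above 0.082 m), for 0.1 s.
At the end, for the whole second after the job is handed in: The tray is in the sleeve, right way up, pushed in to within 5 mm of the end wall, with its pocket end sticking out of the mouth, in line with the sleeve to 5 degrees, released and at rest (y of tray in the frame of sleeve between -0.035 and -0.02 m and y of pocket_end in the frame of sleeve above 0.015 m and z of pocket_end in the frame of sleeve between 0.022 and 0.045 m and x of tray in the frame of sleeve between -0.007 and 0.007 m and angle between the y axis of tray and the y axis of sleeve, either way round below 0.09 rad and linear speed of tray below 0.02 m/s); the robot touches nothing.
It fails at once if the tape dispenser is moved by more than 20 mm (distance of tape_dispenser from where it was at the start of the episode above 0.02 m).
It fails at once if the pen is moved by more than 20 mm (distance of pen from where it was at the start of the episode above 0.02 m).
It fails at once if the token is moved by more than 20 mm (distance of token from where it was at the start of the episode above 0.02 m).
It also fails if it takes over 61 s, if anything falls off the work surface, if the arm or the gripper's body presses on something with over 40 N, if the wrist force passes 120 N, or if a joint passes its speed limit or range.

### The arm

A 6-joint arm with a two-finger parallel gripper is mounted at the origin on a cart in front of the work surface, level with it; the furniture and walls round the work are solid. World frame = base frame: x ahead of the robot, y to its left, z up, the work surface at z = 0. Lengths are in m, angles in rad, forces in N, time in s.
With the tool pointing down it reaches from about 0.325 to 0.925 m from the base axis. Payload 3.1 kg.
Tool frame: the origin (TCP) lies at the very end of the fingers, on their centre line; the grasp point (between the pads) lies 19 mm behind it; y points along the fingers, z is the direction in which the jaws open and shut, and the axes are right-handed (so a half turn about y gives the same grasp; the last joint's range is limited). The gripper opens to 85 mm and grips with 20 to 120 N. Pads are 22 mm wide; open, the fingers measure 114 mm over their backs; the gripper's body (76 mm by 85 mm) begins 54 mm behind the grasp point. The pads swing forward as they close: fully open they stand 13 mm farther back than shut.
Start: joints at [1.197, 0.217, 1.613, -0, 1.311, -0.112], TCP at [0.162, 0.604, 0.231] pointing down, gripper open.
Joint ranges: [-2.75, 2.75], [-0.78, 2.1], [0.31, 2.55], [-1.13, 4.27], [0.13, 2.63], [-2.58, 2.58]. Speed limits (rad/s): [2.79, 2.79, 3.14, 3.14, 3.14, 3.14].

### API

Orientations are given as a rotation vector (axis times angle).
In Python, from rig import env gives the robot as it stands.
- The arm moves only by the tool servo_tool, never from a script. Its argument "series" is a list that holds one entry, the list of rows, each a list of 7 numbers: the shift along the tool's x, y, z in units of 40 mm (1.0 is 40 mm), then the turn, a rotation vector about the tool's x, y, z in units of 10 degrees (1.0 is 10 degrees), then the opening, from 0 (shut) to 1 (fully open). A call has 1 to 10 rows; each row shifts and turns the pose as measured when the row begins, along the tool's axes as they then stand; what a row does not reach is not made up. A row lasts 1/8 s, in which the tool goes at most 62.5 mm and 10.7 degrees, less where a joint would pass 70% of its speed; a pose out of reach is approached as far as the arm can. A call is refused whole if a number of a shift passes 1 or a number of a turn 1, either way. A call with a gripper value outside its range is refused whole. The fingers move at their own pace and stop on an object; "squeeze" is the grip in N (left out, the last holds). Time passes only in rows, so rows that do not move let the fingers close. It gives the time, the measured TCP pose, the force and the opening at its end, in the units of the state.
- env.observe(): the state, without advancing time (a new reading comes with each control period).
- env.camera(name): name is "scene" or "top" or "wrist"; returns a dict with "pixels" (384x512x3 uint8, blue, green, red), "camera_matrix" (3x3 intrinsics, pixels), "rvec" (rotation vector, rad) and "tvec" (3), from world to camera coordinates, as OpenCV has them. Camera axes: x right, y down, z forward; pixel columns grow to the right and rows downward; lengths in m; the calibration is good to about 2 mm. A picture is of the moment at which its call begins. There is no depth.
- env.job_done(): hands the job in, once; it reports no verdict.
The state is a dict: "clock": time; "joint_pos": joint angles; "qd": joint speeds; "joint_torque": joint torques, N m; "position": TCP position; "orientation": TCP orientation; "force": force on the tool from outside, world axes, zero at the start; "ft_torque": the same for the moment, N m; "width": opening from 0.0 (shut) to 1.0 (fully open).
Only numpy, scipy, OpenCV 4.12 (cv2) and the standard library are available. Lean on these libraries where they do the work, as an engineer would, in place of code of your own. Each camera call takes 0.05 s, during which the arm holds its last target.

## Working session

There is one attempt and no reset: what is moved stays moved. The work goes in short steps, Python scripts to look and compute and a tool call to move; the robot and the scene stay as the last step left them, time stands still between calls to the robot, and variables do not carry over. Pictures are saved under pics/ and viewed, and the job is handed in when it is done.

Besides the shell and the picture viewer there is one more tool, called as name([rows], argument=value, ...), one row to a line, values as JSON. servo_tool: Moves the arm, as the interface text tells. Its arguments: {"type":"object","properties":{"series":{"type":"array","items":{"type":"array","items":{"type":"array","items":{"type":"number"}}}},"squeeze":{"type":"number"}},"required":["series"]}

```bash
ls; mkdir -p pics
python3 - <<'E'
from rig import env
import cv2,numpy as np
print(env.observe())
for n in ["scene","top","wrist"]:
    c=env.camera(n); cv2.imwrite(f"pics/{n}0.png",c["pixels"])
    R=cv2.Rodrigues(np.array(c["rvec"]))[0]
    print(n,np.round(c["camera_matrix"],1).tolist(),np.round(-R.T@np.array(c["tvec"]).ravel(),3),np.round(R[2],2))
E
```

```text
pics
{'clock': 0.0, 'joint_pos': array([ 1.19680166e+00,  2.17773141e-01,  1.61496180e+00, -9.68316956e-08,
        1.31129966e+00, -1.12219758e-01]), 'qd': array([ 0.00154812, -0.0008453 , -0.00070471, -0.0002504 , -0.00172883,
       -0.00035883]), 'joint_torque': array([ 1.34056099e-03, -3.96832359e+01, -3.03860128e+01, -4.78869322e-05,
        9.44826461e-03, -1.04320085e-05]), 'position': array([0.16143194, 0.60293117, 0.22994206]), 'orientation': array([-1.56338356,  0.20602099, -0.20509532]), 'force': array([-0.16332812,  0.21294372, -0.1875408 ]), 'ft_torque': array([-0.04282856, -0.00681823, -0.0503134 ]), 'width': 0.9993614374594042}
scene [[481.1, 0.0, 258.2], [0.0, 481.1, 186.2], [0.0, 0.0, 1.0]] [ 0.06  -0.797  0.893] [ 0.37  0.68 -0.64]
top [[423.8, 0.0, 251.4], [0.0, 423.8, 197.2], [0.0, 0.0, 1.0]] [0.414 0.041 1.053] [ 0.12 -0.02 -0.99]
wrist [[320.6, 0.0, 253.3], [0.0, 320.6, 188.0], [0.0, 0.0, 1.0]] [0.088 0.623 0.372] [ 0.29 -0.08 -0.95]
```

View pics/scene0.png

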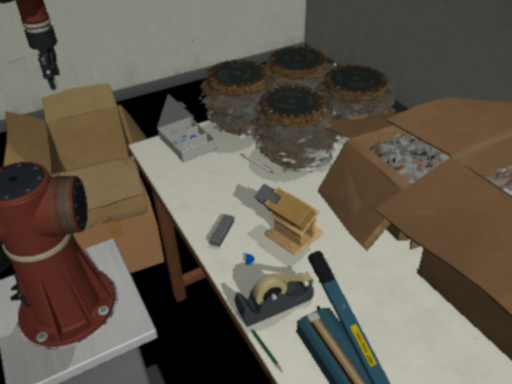

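View pics/top0.png

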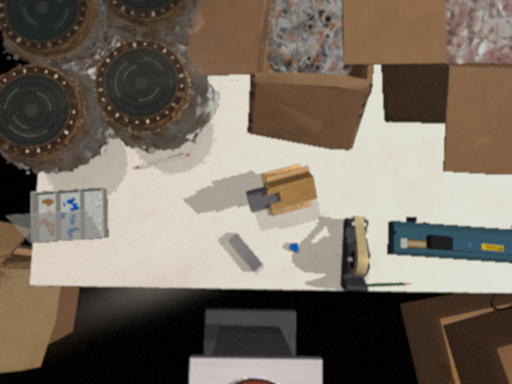

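View pics/wrist0.png

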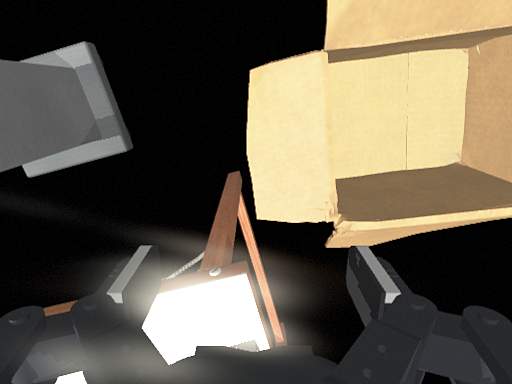

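The top view shows the sleeve and easel near (285,192) with a dark grey end sticking out at (262,198). A loose grey bar lies at (242,252). The pen is at (162,160), the token at (293,247) and the dispenser at (354,255). There are two tray candidates, the grey end at (262,198) and the bar at (242,252), so I'll enlarge both.

Run:
```python
import cv2,numpy as np
a=cv2.imread("pics/top0.png")[150:280,215:335]
b=cv2.imread("pics/scene0.png")[170:280,195:335]
cv2.imwrite("pics/ct.png",cv2.resize(a,None,fx=5,fy=4.6*5/4.6*0+4.6 if 0 else 4.6,interpolation=cv2.INTER_CUBIC) if 0 else cv2.resize(a,None,fx=4.5,fy=4.5,interpolation=cv2.INTER_CUBIC))
cv2.imwrite("pics/cs.png",cv2.resize(b,None,fx=5,fy=5,interpolation=cv2.INTER_CUBIC))
```

```text
(no output)
```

View pics/ct.png

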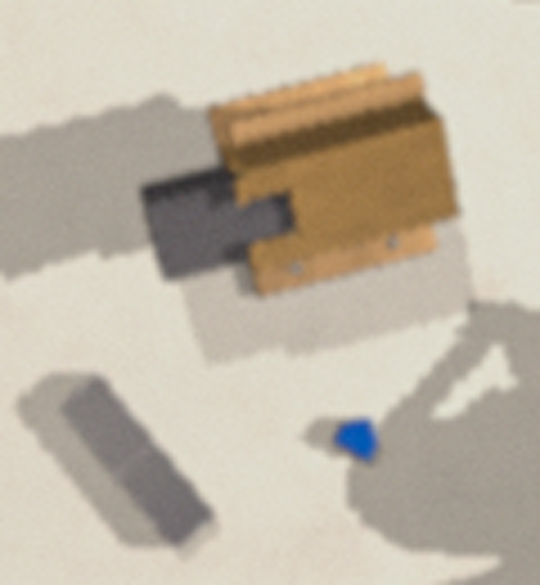

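View pics/cs.png

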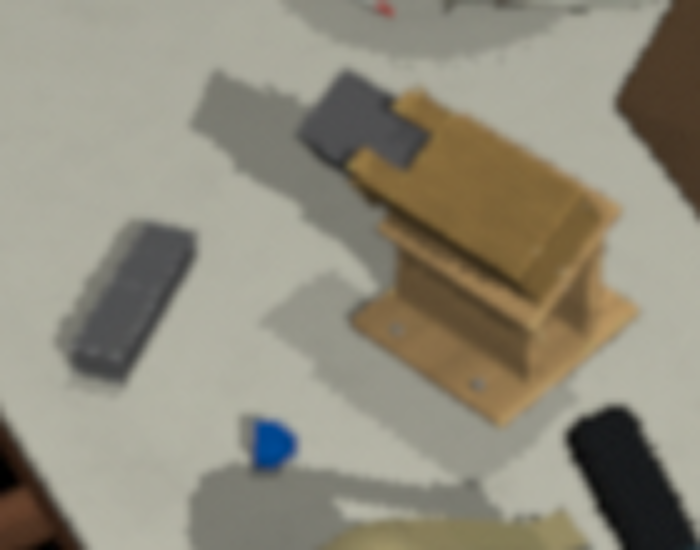

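Two things look like the tray:
- **Grey end at top (262,198):** this is in the sleeve, with the blank closed top showing beyond the mouth and in the thumb notch.
- **Loose bar at top (242,252):** this lies on the table and matches the "resembles it but is not needed" object.

The crop confirms that the sleeve one is meant. Next I'll fit the sleeve pose from corners in both views.

```bash
cat > h.py <<'E'
import cv2,numpy as np
from scipy.optimize import least_squares
from scipy.spatial.transform import Rotation as Ro
def proj(c,P):
    return cv2.projectPoints(np.atleast_2d(np.asarray(P,float)),np.array(c["rvec"],float),np.array(c["tvec"],float),np.array(c["camera_matrix"],float),None)[0].reshape(-1,2)
def sleeveR(yaw):
    return Ro.from_euler('z',yaw).as_matrix()@Ro.from_euler('y',-30,degrees=True).as_matrix()
def S(p,P): # sleeve to world ; p=(x,y,yaw)
    return np.atleast_2d(P)@sleeveR(p[2]).T+np.array([p[0],p[1],p[3] if len(p)>3 else .08])
E
python3 - <<'E'
from rig import env
from h import *
t=env.camera("top"); s=env.camera("scene")
T=[((27,-103,37),(443,120)),((-27,-103,37),(458,215)),((12,-20,37),(290,195)),((-12,-20,37),(297,230))]
Sc=[((27,-103,37),(580,190)),((-27,-103,37),(520,290)),((27,-103,-3),(620,210)),((-27,-103,-3),(545,305)),((12,-20,37),(430,135)),((-12,-20,37),(410,167))]
def res(p):
    r=[]
    for L,c,k,o in((T,t,4.5,(215,150)),(Sc,s,5,(195,170))):
        q=np.array([v for _,v in L],float)/k+o-.4
        r.append(proj(c,S(p,np.array([u for u,_ in L])/1000))-q)
    return np.vstack(r)
f=least_squares(lambda p:res(p).ravel(),[.5,0,.2]);print(f.x,np.round(res(f.x),1).tolist())
f4=least_squares(lambda p:res(p).ravel(),[.5,0,.2,.08]);print(f4.x,np.round(res(f4.x),1).tolist())
p=f.x
np.save("p0.npy",p)
def box(x0,x1,y0,y1,z0,z1):
    C=[(x,y,z) for x in(x0,x1) for y in(y0,y1) for z in(z0,z1)]
    E=[(i,j) for i in range(8) for j in range(i) if sum(a!=b for a,b in zip(C[i],C[j]))==1]
    return np.array(C)/1000.,E
for n,c,(x,y,w,h),k in(("t",t,(215,150,120,130),4.5),("s",s,(195,170,140,110),5)):
    im=cv2.resize(c["pixels"][y:y+h,x:x+w],None,fx=k,fy=k,interpolation=cv2.INTER_CUBIC)
    def dr(W,E,col):
        q=(proj(c,W)-(x,y)+.5)*k
        for i,j in E: cv2.line(im,tuple(int(v) for v in q[i]),tuple(int(v) for v in q[j]),col,1)
    C,E=box(-27,27,-103,0,-3,37);dr(S(p,C),E,(0,0,255))
    C,E=box(-22,22,-97,53,0,30);dr(S(p,C),E,(0,255,0))
    C,E=box(-55,55,-104,0,0,8);dr(C@Ro.from_euler('z',p[2]).as_matrix().T+[p[0],p[1],0],E,(255,0,0))
    cv2.imwrite(f"pics/o{n}.png",im)
E
```

```text
[ 0.53839211 -0.01921713  0.30110229] [[-0.5, -0.6], [0.1, -0.2], [-0.9, -1.0], [-0.3, 0.7], [1.2, -0.3], [0.2, -1.9], [-2.4, 2.2], [-0.0, 1.1], [1.2, 0.4], [-0.5, 1.8]]
[ 0.53794572 -0.01990276  0.29686469  0.08261137] [[0.0, -0.4], [0.6, 0.1], [-0.5, -0.9], [0.1, 0.8], [1.2, -0.8], [0.1, -2.4], [-2.4, 1.7], [-0.1, 0.7], [1.2, -0.2], [-0.5, 1.2]]
```

View pics/ot.png

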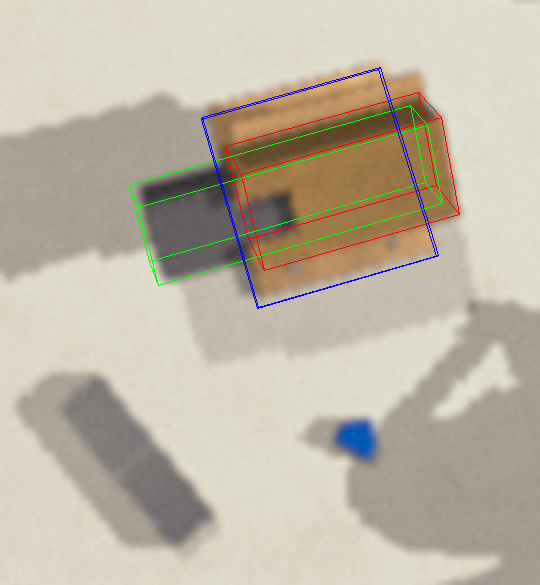

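View pics/os.png

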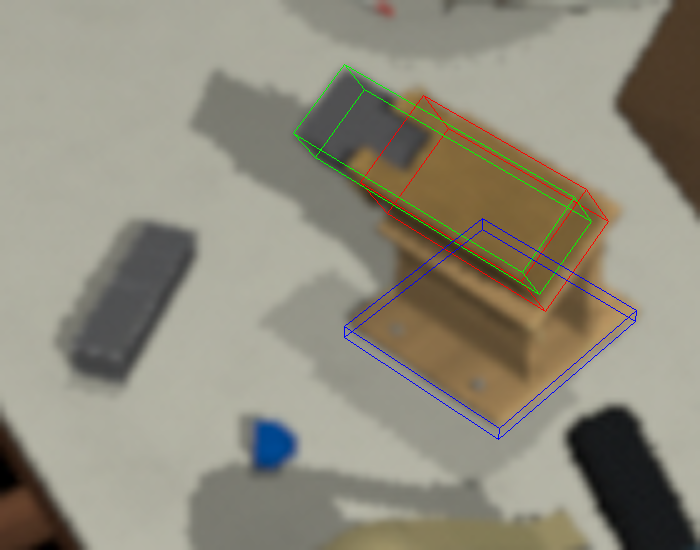

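```bash
cat >> h.py <<'E'
def RA(yaw): # tool y=-z_s, tool z=x_s, tool x=-y_s
    R=sleeveR(yaw); return np.column_stack([-R[:,1],-R[:,2],R[:,0]])
def plan(o,P,R,n=None,grip=1,smax=.038):
    p=np.array(o["position"]);r=Ro.from_rotvec(o["orientation"]);rt=Ro.from_matrix(R)
    d=(r.inv()*rt).as_rotvec()
    m=max(np.linalg.norm(P-p)/smax,np.degrees(np.linalg.norm(d))/9.9)
    n=n or max(1,int(np.ceil(m)))
    rows=[]
    for i in range(n):
        ri=r*Ro.from_rotvec(d*i/n)
        s=ri.inv().apply((P-p)/n)/.04; t=np.degrees(d/n)/10
        rows.append([round(float(v),2) for v in (*s,*t)]+[grip])
    print("n",n,"dist",round(float(np.linalg.norm(P-p)),4),"ang",round(float(np.degrees(np.linalg.norm(d))),2))
    for k in range(0,n,10): print(str(rows[k:k+10]).replace(" ",""))
def show(o):
    print("t",round(o["clock"],2),"p",np.round(o["position"],4),"q",np.round(np.degrees(o["joint_pos"]),1),"F",np.round(o["force"],1),"w",round(o["width"],3))
E
python3 - <<'E'
from rig import env
from h import *
p=np.load("p0.npy");o=env.observe();show(o)
print(np.round(Ro.from_rotvec(o["orientation"]).as_matrix(),2))
R=RA(p[2]);P=S(p,[[0,.035,.003+.15]])[0];print(P);plan(o,P,R)
E
```

```text
t 0.25 p [0.1616 0.6034 0.2306] q [68.6 12.5 92.5 -0.  75.1 -6.4] F [-0.3  0.2 -0. ] w 1.002
[[ 0.97 -0.    0.26]
 [-0.26 -0.    0.97]
 [-0.   -1.   -0.  ]]
[ 0.45495377 -0.00847961  0.21250189]
n 18 dist 0.6788 ang 64.51
[[0.61,0.03,-0.72,0.15,0.31,-0.08,1],[0.65,0.02,-0.68,0.15,0.31,-0.08,1],[0.69,0.01,-0.65,0.15,0.31,-0.08,1],[0.72,0.0,-0.61,0.15,0.31,-0.08,1],[0.75,-0.0,-0.57,0.15,0.31,-0.08,1],[0.78,-0.01,-0.52,0.15,0.31,-0.08,1],[0.81,-0.01,-0.48,0.15,0.31,-0.08,1],[0.84,-0.01,-0.44,0.15,0.31,-0.08,1],[0.86,-0.01,-0.39,0.15,0.31,-0.08,1],[0.88,-0.0,-0.34,0.15,0.31,-0.08,1]]
[[0.9,0.0,-0.29,0.15,0.31,-0.08,1],[0.91,0.01,-0.24,0.15,0.31,-0.08,1],[0.92,0.02,-0.19,0.15,0.31,-0.08,1],[0.93,0.02,-0.14,0.15,0.31,-0.08,1],[0.94,0.03,-0.09,0.15,0.31,-0.08,1],[0.94,0.05,-0.04,0.15,0.31,-0.08,1],[0.94,0.06,0.01,0.15,0.31,-0.08,1],[0.94,0.07,0.06,0.15,0.31,-0.08,1]]
```

servo_tool([
  [[0.61, 0.03, -0.72, 0.15, 0.31, -0.08, 1], [0.65, 0.02, -0.68, 0.15, 0.31, -0.08, 1], [0.69, 0.01, -0.65, 0.15, 0.31, -0.08, 1], [0.72, 0.0, -0.61, 0.15, 0.31, -0.08, 1], [0.75, 0, -0.57, 0.15, 0.31, -0.08, 1], [0.78, -0.01, -0.52, 0.15, 0.31, -0.08, 1], [0.81, -0.01, -0.48, 0.15, 0.31, -0.08, 1], [0.84, -0.01, -0.44, 0.15, 0.31, -0.08, 1], [0.86, -0.01, -0.39, 0.15, 0.31, -0.08, 1], [0.88, 0, -0.34, 0.15, 0.31, -0.08, 1]],
])

```text
clock: 1.5
position: [0.3261, 0.2542, 0.2189]
orientation: [-1.222, 0.475, -0.751]
force: [0.6, 0.6, 0.1]
width: 0.997
```

```bash
cat > see.py <<'E'
import sys
from rig import env
from h import *
def see(tag,*names):
    for n in names:
        c=env.camera(n); cv2.imwrite(f"pics/{tag}_{n}.png",c["pixels"])
        np.savez(f"pics/{tag}_{n}.npz",**{k:np.asarray(v) for k,v in c.items()})
E
python3 - <<'E'
from rig import env
from h import *
p=np.load("p0.npy");o=env.observe();show(o)
plan(o,S(p,[[0,.035,.003+.15]])[0],RA(p[2]))
E
```

```text
t 1.5 p [0.3261 0.2542 0.2189] q [ 27.5 -28.  131.1   1.1  59.5 -16.1] F [0.6 0.6 0.1] w 0.997
n 8 dist 0.2927 ang 28.24
[[0.87,-0.0,-0.27,0.15,0.31,-0.08,1],[0.89,0.0,-0.22,0.15,0.31,-0.08,1],[0.9,0.01,-0.17,0.15,0.31,-0.08,1],[0.91,0.02,-0.13,0.15,0.31,-0.08,1],[0.91,0.03,-0.08,0.15,0.31,-0.08,1],[0.91,0.04,-0.03,0.15,0.31,-0.08,1],[0.91,0.06,0.02,0.15,0.31,-0.08,1],[0.91,0.07,0.07,0.15,0.31,-0.08,1]]
```

servo_tool([
  [[0.87, 0, -0.27, 0.15, 0.31, -0.08, 1], [0.89, 0, -0.22, 0.15, 0.31, -0.08, 1], [0.9, 0.01, -0.17, 0.15, 0.31, -0.08, 1], [0.91, 0.02, -0.13, 0.15, 0.31, -0.08, 1], [0.91, 0.03, -0.08, 0.15, 0.31, -0.08, 1], [0.91, 0.04, -0.03, 0.15, 0.31, -0.08, 1], [0.91, 0.06, 0.02, 0.15, 0.31, -0.08, 1], [0.91, 0.07, 0.07, 0.15, 0.31, -0.08, 1], [0, 0, 0, 0, 0, 0, 1]],
])

```text
clock: 2.62
position: [0.4562, -0.0208, 0.2137]
orientation: [-0.878, 0.668, -1.161]
force: [0.6, 0.4, -0.3]
width: 1.001
```

Run:
```python
from see import *
p=np.load("p0.npy");o=env.observe();show(o)
plan(o,S(p,[[0,.035,.003+.15]])[0],RA(p[2]))
see("v1","wrist")
```

```text
t 2.62 p [ 0.4562 -0.0208  0.2137] q [-25.  -27.3 134.4  25.7  52.  -53.4] F [ 0.6  0.4 -0.3] w 1.001
n 1 dist 0.0124 ang 1.35
[[-0.3,0.06,0.03,-0.07,-0.11,0.01,1]]
```

View pics/v1_wrist.png

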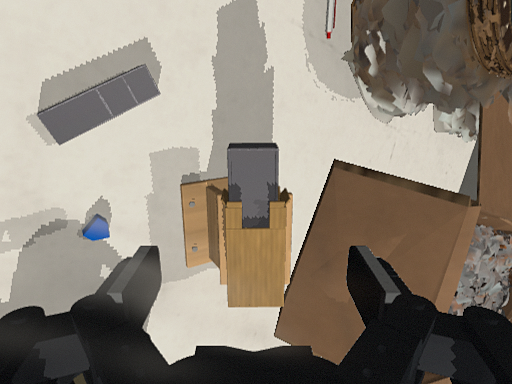

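The wrist view shows the sleeve and tray clearly, with the tray end at about (253,143)–(253,228). It also shows a box to the right at (380,260), which may be tall. I'll enlarge this view.

Run:
```python
import cv2
a=cv2.imread("pics/v1_wrist.png")[130:320,170:310]
cv2.imwrite("pics/v1c.png",cv2.resize(a,None,fx=4,fy=3.1*0+4 if 0 else 4,interpolation=cv2.INTER_CUBIC)[:600])
```

```text
(no output)
```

View pics/v1c.png

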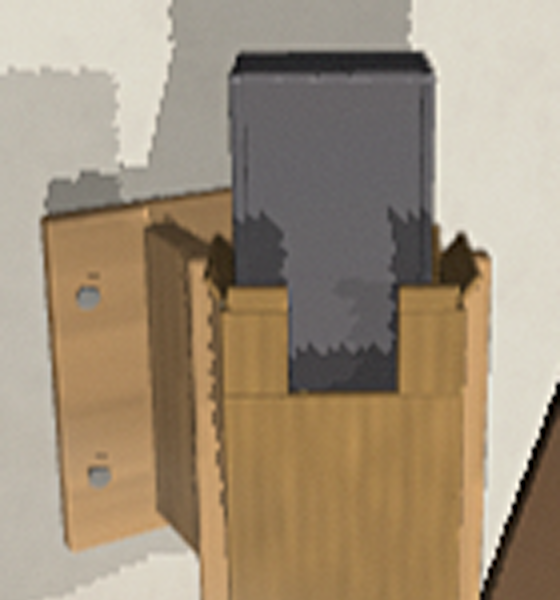

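Run:
```python
from h import *
c=dict(np.load("pics/v1_wrist.npz"))
L=[((-27,0,37),(222,310)),((27,0,37),(465,310)),((-12,-20,37),(289,393)),((12,-20,37),(399,391)),((-27,-103,37),(232,704)),((27,-103,37),(458,704))]
TL=[((-22,0,30),(232,76)),((22,0,30),(434,73)),((-22,0,0),(240,53)),((22,0,0),(427,53))]
q=np.array([v for _,v in L+TL],float)/4+(170,130)-.4
def res(v,z=None):
    p=v[:4] if z is None else [*v[:3],z]
    A=np.array([u for u,_ in L]);B=np.array([u for u,_ in TL],float);B[:,1]+=v[4]*1000;B[:,0]+=v[5]*1000
    return proj(c,S(p,np.vstack([A,B])/1000))-q
for z in(None,.08):
    f=least_squares(lambda v:res(v,z).ravel(),[.54,-.02,.3,.08,.053,0])
    print(np.round(f.x,4),np.round(np.abs(res(f.x,z)).max(1),1))
np.save("p1.npy",[*f.x[:3],.08])
t=dict(np.load("pics/v1_wrist.npz"))
```

```text
[ 0.5431 -0.0201  0.2839  0.0765  0.051  -0.0019] [0.1 0.5 0.5 0.4 0.6 0.8 0.2 0.6 0.1 0.5]
[ 5.4050e-01 -1.8800e-02  2.8680e-01 -9.3019e+00  4.9700e-02 -1.7000e-03] [0.6 1.  0.3 0.2 1.4 0.6 0.5 1.  0.4 0.3]
```

Run:
```python
from see import *
t=env.camera("top")
p=[.541,-.019,.286,.079];np.save("p.npy",p)
Rc=cv2.Rodrigues(t["rvec"])[0];C=-Rc.T@np.array(t["tvec"]).ravel()
for uv in((250,130),(352,148),(268,72),(372,66),(262,188)):
    d=Rc.T@np.linalg.inv(t["camera_matrix"])@[*uv,1]
    print(uv,[np.round((C+d*(z-C[2])/d[2])[:2],3).tolist() for z in(0,.1,.2)])
print("finger",S(p,[[.057,.03,.003],[.057,.03,.05],[.05,.03,.15]]))
o=env.observe();show(o)
P=S(p,[[-.001,.030,.100]])[0];R=RA(p[2]);plan(o,P,R)
```

```text
(250, 130) [[0.709, 0.023], [0.681, 0.024], [0.653, 0.026]]
(352, 148) [[0.669, -0.238], [0.645, -0.212], [0.621, -0.185]]
(268, 72) [[0.865, -0.021], [0.822, -0.015], [0.779, -0.009]]
(372, 66) [[0.889, -0.293], [0.844, -0.261], [0.799, -0.23]]
(262, 188) [[0.561, -0.01], [0.547, -0.005], [0.533, -0.001]]
finger [[0.57845573 0.02328449 0.11009808]
 [0.5559103  0.01665474 0.15080127]
 [0.50212536 0.00083865 0.23390381]]
t 2.73 p [ 0.4555 -0.0187  0.2134] q [-24.8 -27.4 134.5  25.7  52.  -53.3] F [ 0.1 -0.5 -0.1] w 1.0
n 2 dist 0.0577 ang 0.85
[[-0.06,0.72,0.03,-0.04,-0.01,-0.02,1],[-0.07,0.72,0.03,-0.04,-0.01,-0.02,1]]
```

servo_tool([
  [[-0.06, 0.72, 0.03, -0.04, -0.01, -0.02, 1], [-0.07, 0.72, 0.03, -0.04, -0.01, -0.02, 1], [0, 0, 0, 0, 0, 0, 1]],
])

```text
clock: 3.1
position: [0.4841, -0.0009, 0.1652]
orientation: [-0.897, 0.665, -1.153]
force: [-0.6, -0.9, -0.8]
width: 1.002
```

Run:
```python
from see import *
p=np.load("p.npy");o=env.observe();show(o)
plan(o,S(p,[[-.001,.030,.100]])[0],RA(p[2]))
see("v2","wrist")
c=dict(np.load("pics/v2_wrist.npz"))
im=c["pixels"].copy()
for P in([-22,50,30],[22,50,30],[-12,-20,37],[12,-20,37],[-27,0,37],[27,0,37]):
    u=proj(c,S(p,np.array([P])/1000))[0]; cv2.circle(im,tuple(int(round(v)) for v in u),2,(0,0,255),-1)
cv2.imwrite("pics/v2o.png",cv2.resize(im[:,120:400],None,fx=1.56,fy=1.56))
```

```text
t 3.1 p [ 0.4841 -0.0009  0.1652] q [-19.3 -18.2 133.9  25.9  42.3 -52. ] F [-0.6 -0.9 -0.8] w 1.002
n 1 dist 0.0037 ang 0.38
[[0.08,-0.01,-0.03,0.0,0.04,-0.01,1]]
```

View pics/v2o.png

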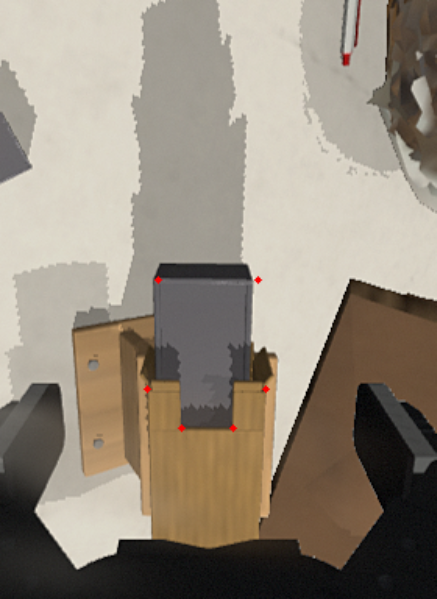

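servo_tool([
  [[0.08, 0.8, -0.06, 0, 0.04, 0, 1], [0, 0.8, 0, 0, 0, 0, 1], [0, 0.8, 0, 0, 0, 0, 1], [0, 0.02, 0, 0, 0, 0, 1]],
])

```text
clock: 3.65
position: [0.5349, 0.0096, 0.0876]
orientation: [-0.888, 0.655, -1.161]
force: [-0.9, 0.2, -0.5]
width: 1.0
```

```bash
cat > st.py <<'E'
from see import *
p=np.load("p.npy")
o=env.observe();show(o)
R=sleeveR(p[2]);print("TCP in sleeve mm",np.round((np.array(o["position"])-[p[0],p[1],p[3]])@R*1000,1))
A=RA(p[2]);B=Ro.from_rotvec(o["orientation"]).as_matrix()
print("rot vs A deg",np.round(np.degrees(Ro.from_matrix(B.T@A).as_rotvec()),2))
E
python3 st.py
```

```text
t 3.65 p [0.5349 0.0096 0.0876] q [-15.4  -1.7 130.8  34.2  28.3 -59.3] F [-0.9  0.2 -0.5] w 1.0
TCP in sleeve mm [ 6.3 29.2  6.3]
rot vs A deg [-0.72  0.35  0.14]
```

servo_tool([
  [[-0.02, 0.08, -0.2, -0.07, 0.03, 0, 1], [0, 0, 0, 0, 0, 0, 1]],
])

```text
clock: 3.9
position: [0.5303, 0.0087, 0.0835]
orientation: [-0.894, 0.664, -1.162]
force: [0.1, 0.9, 0.2]
width: 1.002
```

```bash
python3 st.py
```

```text
t 3.9 p [0.5303 0.0087 0.0835] q [-15.5  -1.7 131.2  33.6  28.3 -58.7] F [0.1 0.9 0.2] w 1.002
TCP in sleeve mm [ 0.2 29.5  5.2]
rot vs A deg [-0.2   0.13  0.22]
```

Good. Close with a 50 N grip.

servo_tool([
  [[0, 0, -0.03, 0, 0, 0, 0.6], [0, 0, 0, 0, 0, 0, 0.45], [0, 0, 0, 0, 0, 0, 0], [0, 0, 0, 0, 0, 0, 0], [0, 0, 0, 0, 0, 0, 0]],
], squeeze=60)

```text
clock: 4.53
position: [0.5298, 0.0076, 0.0857]
orientation: [-0.892, 0.66, -1.164]
force: [-1.2, -0.4, 0.5]
width: 0.499
```

```bash
python3 st.py
python3 - <<'E'
from see import *
see("v3","wrist")
E
```

```text
t 4.53 p [0.5298 0.0076 0.0857] q [-15.6  -2.1 131.3  33.7  28.3 -58.9] F [-1.2 -0.4  0.5] w 0.499
TCP in sleeve mm [ 0.6 28.7  7.4]
rot vs A deg [-0.41  0.17  0.34]
```

View pics/v3_wrist.png

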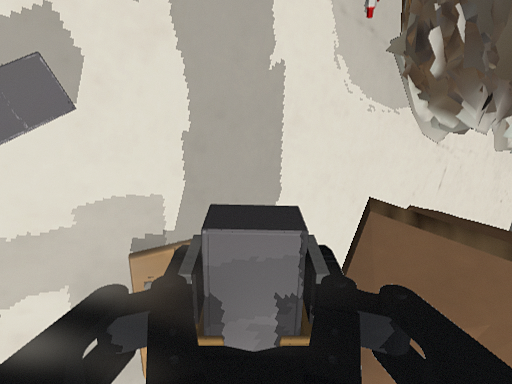

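servo_tool([
  [[-0.3, 0, 0, 0, 0, 0, 0], [-0.4, 0, 0, 0, 0, 0, 0], [-0.4, 0, 0, 0, 0, 0, 0]],
])

```text
clock: 4.95
position: [0.5184, 0.0491, 0.0855]
orientation: [-0.891, 0.66, -1.168]
force: [-0.5, -0.5, -0.7]
width: 0.507
```

```bash
python3 st.py
```

```text
t 4.95 p [0.5184 0.0491 0.0855] q [ -9.6  -3.9 133.   29.6  25.7 -49.9] F [-0.5 -0.5 -0.7] w 0.507
TCP in sleeve mm [ 1.1 71.8  6.8]
rot vs A deg [-0.47  0.05  0.52]
```

servo_tool([
  [[-0.5, 0, 0, 0, 0, 0, 0], [-0.5, 0, -0.02, 0, 0, 0.03, 0], [-0.6, 0, 0, 0, 0, 0, 0], [-0.8, 0, 0, 0, 0, 0, 0], [-0.9, 0, 0, 0, 0, 0, 0], [-0.9, 0, 0, 0, 0, 0, 0]],
])

```text
clock: 5.7
position: [0.4701, 0.2132, 0.0835]
orientation: [-0.888, 0.665, -1.168]
force: [0.0, -0.0, -1.5]
width: 0.504
```

```bash
python3 st.py;  python3 - <<'E'
from see import *
see("v4","wrist","scene")
E
```

```text
t 5.7 p [0.4701 0.2132 0.0835] q [ 17.   -4.3 133.8  -1.9  20.1   2.6] F [ 0.  -0.  -1.5] w 0.504
TCP in sleeve mm [  0.  242.8   5.1]
rot vs A deg [-0.47 -0.22  0.35]
```

View pics/v4_scene.png

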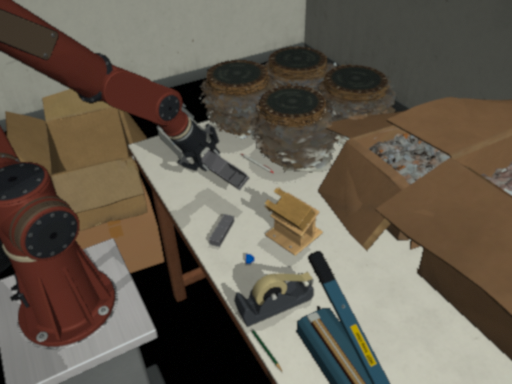

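View pics/v4_wrist.png

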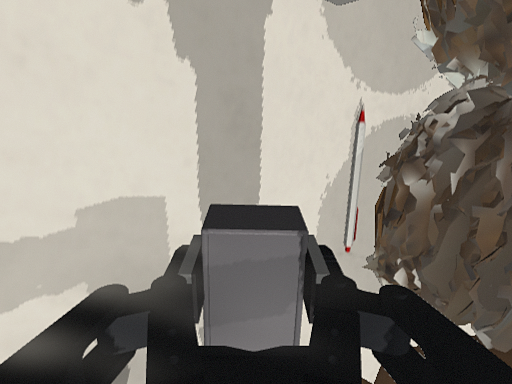

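Run:
```python
from see import *
c=dict(np.load("pics/v4_wrist.npz"))
def gp(c,uv,z):
    Rc=cv2.Rodrigues(c["rvec"])[0];C=-Rc.T@c["tvec"].ravel();d=Rc.T@np.linalg.inv(c["camera_matrix"])@[*uv,1]
    return np.round((C+d*(z-C[2])/d[2])[:2],3)
print("pen",gp(c,(362,100),.005),gp(c,(348,250),.005))
t=env.camera("top")
for uv in((230,236),(236,232),(263,266),(256,271)): print("decoy",gp(t,uv,.02))
print("token",gp(t,(294,247),.01))
o=env.observe()
yaw=np.radians(-145)
X=np.array([np.cos(yaw),np.sin(yaw),0]);Y=np.array([0,0,-1.]);R=np.column_stack([X,Y,np.cross(X,Y)])
np.save("Rt.npy",R)
plan(o,np.array([.49,.26,.12]),R,grip=0)
```

```text
pen [0.602 0.319] [0.644 0.179]
decoy [0.439 0.067]
decoy [0.449 0.052]
decoy [ 0.369 -0.015]
decoy [0.356 0.002]
token [ 0.415 -0.091]
n 8 dist 0.0625 ang 76.76
[[-0.12,-0.05,0.15,-0.33,0.87,-0.23,0],[-0.14,-0.06,0.12,-0.33,0.87,-0.23,0],[-0.15,-0.07,0.1,-0.33,0.87,-0.23,0],[-0.16,-0.08,0.07,-0.33,0.87,-0.23,0],[-0.17,-0.09,0.04,-0.33,0.87,-0.23,0],[-0.17,-0.1,0.01,-0.33,0.87,-0.23,0],[-0.16,-0.11,-0.02,-0.33,0.87,-0.23,0],[-0.15,-0.11,-0.05,-0.33,0.87,-0.23,0]]
```

servo_tool([
  [[0, -0.8, 0, 0, 0, 0, 0], [-0.12, -0.05, 0.15, -0.33, 0.87, -0.23, 0], [-0.14, -0.06, 0.12, -0.33, 0.87, -0.23, 0], [-0.15, -0.07, 0.1, -0.33, 0.87, -0.23, 0], [-0.16, -0.08, 0.07, -0.33, 0.87, -0.23, 0], [-0.17, -0.09, 0.04, -0.33, 0.87, -0.23, 0], [-0.17, -0.1, 0.01, -0.33, 0.87, -0.23, 0], [-0.16, -0.11, -0.02, -0.33, 0.87, -0.23, 0], [-0.15, -0.11, -0.05, -0.33, 0.87, -0.23, 0]],
])

```text
clock: 6.98
position: [0.4757, 0.2489, 0.1441]
orientation: [-0.572, 1.926, -1.888]
force: [-0.3, 0.2, -1.4]
width: 0.503
```

Run:
```python
from see import *
o=env.observe();show(o)
plan(o,np.array([.49,.26,.05]),np.load("Rt.npy"),grip=0)
```

```text
t 6.97 p [0.4757 0.2489 0.1441] q [ 19.5   7.6 108.    1.3  65.3  76.5] F [-0.3  0.2 -1.4] w 0.503
n 3 dist 0.0959 ang 2.97
[[-0.16,0.78,0.0,0.05,-0.09,0.02,0],[-0.16,0.78,0.0,0.05,-0.09,0.02,0],[-0.15,0.78,-0.0,0.05,-0.09,0.02,0]]
```

servo_tool([
  [[-0.16, 0.78, 0, 0.05, -0.09, 0.02, 0], [-0.16, 0.78, 0, 0.05, -0.09, 0.02, 0], [-0.15, 0.78, 0, 0.05, -0.09, 0.02, 0], [0, 0, 0, 0, 0, 0, 0]],
])

```text
clock: 7.48
position: [0.4966, 0.2574, 0.0488]
orientation: [-0.581, 1.874, -1.871]
force: [-1.0, 0.2, -0.9]
width: 0.501
```

Run:
```python
from see import *
o=env.observe();show(o)
plan(o,np.array([.49,.26,.01]),np.load("Rt.npy"),grip=0)
see("v5","scene","wrist")
a=cv2.imread("pics/v5_scene.png")[110:220,150:290];b=cv2.imread("pics/v5_wrist.png")
cv2.imwrite("pics/v5.png",np.hstack([cv2.resize(a,(490,384)),cv2.resize(b[:,150:380],(300,384))]))
```

```text
t 7.47 p [0.4966 0.2574 0.0488] q [2.020e+01 1.740e+01 1.083e+02 1.000e-01 5.400e+01 7.530e+01] F [-1.   0.2 -0.9] w 0.501
n 2 dist 0.0394 ang 0.4
[[0.05,0.48,-0.07,-0.0,-0.01,-0.02,0],[0.05,0.48,-0.07,-0.0,-0.01,-0.02,0]]
```

View pics/v5.png

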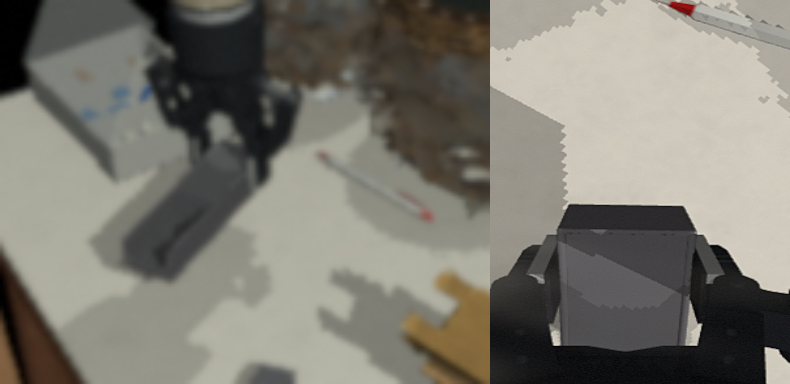

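The tray is held at its blank end with the pocket end toward the robot, and the pen is clear. I'll lower it onto the table.

servo_tool([
  [[0, 0.5, 0, 0, 0, 0, 0], [0, 0.35, 0, 0, 0, 0, 0], [0, 0.1, 0, 0, 0, 0, 0], [0, 0, 0, 0, 0, 0, 0]],
], squeeze=50)

```text
clock: 8.07
position: [0.5022, 0.2591, 0.0149]
orientation: [-0.567, 1.871, -1.866]
force: [0.7, -0.0, -1.9]
width: 0.502
```

```bash
python3 st.py
```

```text
t 8.07 p [0.5022 0.2591 0.0149] q [2.010e+01 2.080e+01 1.084e+02 1.000e-01 4.980e+01 7.530e+01] F [ 0.7 -0.  -1.9] w 0.502
TCP in sleeve mm [  3.6 277.7 -76.1]
rot vs A deg [ 25.16 -70.07  17.95]
```

servo_tool([
  [[-0.05, 0.12, 0, 0, 0, 0, 0], [0, 0.06, 0, 0, 0, 0, 0]],
])

```text
clock: 8.32
position: [0.5047, 0.2607, 0.0082]
orientation: [-0.565, 1.871, -1.866]
force: [0.0, -0.9, -0.9]
width: 0.498
```

```bash
python3 st.py
```

```text
t 8.32 p [0.5047 0.2607 0.0082] q [2.02e+01 2.17e+01 1.08e+02 1.00e-01 4.91e+01 7.54e+01] F [ 0.  -0.9 -0.9] w 0.498
TCP in sleeve mm [  2.8 278.6 -83.4]
rot vs A deg [ 25.09 -70.07  17.89]
```

servo_tool([
  [[0, 0.05, 0, 0, 0, 0, 0], [0, 0.03, 0, 0, 0, 0, 0]],
])

```text
clock: 8.57
position: [0.5049, 0.2609, 0.0062]
orientation: [-0.567, 1.871, -1.866]
force: [-2.6, -1.3, 8.6]
width: 0.5
```

```bash
python3 st.py
```

```text
t 8.57 p [0.5049 0.2609 0.0062] q [2.02e+01 2.20e+01 1.08e+02 1.00e-01 4.90e+01 7.54e+01] F [-2.6 -1.3  8.6] w 0.5
TCP in sleeve mm [  2.  278.8 -85.3]
rot vs A deg [ 25.13 -70.05  17.93]
```

servo_tool([
  [[0, 0, 0, 0, 0, 0, 1], [0, 0, 0, 0, 0, 0, 1], [0, 0, 0, 0, 0, 0, 1], [0, -0.6, 0, 0, 0, 0, 1], [0, -1, 0, 0, 0, 0, 1], [0, -1, 0, 0, 0, 0, 1], [0, -0.8, 0, 0, -1, 0, 1], [0, 0, 0, 0, -1, 0, 1], [0, 0, 0, 0, -1, 0, 1], [0, 0, 0, 0, -1, 0, 1]],
])

```text
clock: 9.82
position: [0.503, 0.2598, 0.1464]
orientation: [-1.062, 1.377, -1.386]
force: [-0.7, -0.7, -0.6]
width: 0.998
```

servo_tool([
  [[0, 0, 0, 0, -1, 0, 1], [0, 0, 0, 0, -1, 0, 1], [0, 0, 0, 0, -1, 0, 1], [0, 0, 0, 0, -1, 0, 1], [0, 0, 0, 0, -1, 0, 1], [0, 0, 0, 0, -1, 0, 1], [0, 0, 0, 0, -1, 0, 1], [0, 0, 0, 0, -1, 0, 1], [0, 0, 0, 0, -1, 0, 1], [0, 0, 0, 0, -1, 0, 1]],
])

```text
clock: 11.08
position: [0.502, 0.2592, 0.1446]
orientation: [-1.562, -0.008, -0.023]
force: [-1.2, 0.4, 0.7]
width: 1.001
```

Run:
```python
from see import *
R=np.load("Rt.npy")@np.diag([-1,1,-1]);np.save("Rt2.npy",R)
o=env.observe();show(o)
plan(o,np.array([.43,.21,.15]),R)
```

```text
t 11.07 p [0.502  0.2592 0.1446] q [ 2.010e+01  9.600e+00  1.057e+02  1.000e-01  6.350e+01 -6.940e+01] F [-1.2  0.4  0.7] w 1.001
n 4 dist 0.0873 ang 35.56
[[-0.45,-0.05,-0.31,-0.0,-0.89,0.03,1],[-0.49,-0.04,-0.24,-0.0,-0.89,0.03,1],[-0.52,-0.04,-0.16,-0.0,-0.89,0.03,1],[-0.54,-0.04,-0.08,-0.0,-0.89,0.03,1]]
```

servo_tool([
  [[-0.45, -0.05, -0.31, 0, -0.89, 0.03, 1], [-0.49, -0.04, -0.24, 0, -0.89, 0.03, 1], [-0.52, -0.04, -0.16, 0, -0.89, 0.03, 1], [-0.54, -0.04, -0.08, 0, -0.89, 0.03, 1], [0, 0, 0, 0, 0, 0, 1]],
])

```text
clock: 11.7
position: [0.4281, 0.2078, 0.1494]
orientation: [-1.511, -0.496, 0.494]
force: [-0.1, 0.2, 0.2]
width: 0.997
```

```bash
python3 st.py
python3 - <<'E'
from see import *
see("v6","wrist","scene")
E
```

```text
t 11.7 p [0.4281 0.2078 0.1494] q [ 1.740e+01 -9.000e-01  1.163e+02  1.000e-01  6.450e+01 -1.089e+02] F [-0.1  0.2  0.2] w 0.997
TCP in sleeve mm [ -3.2 249.5  83.1]
rot vs A deg [ 19.97 106.94 -28.7 ]
```

View pics/v6_wrist.png

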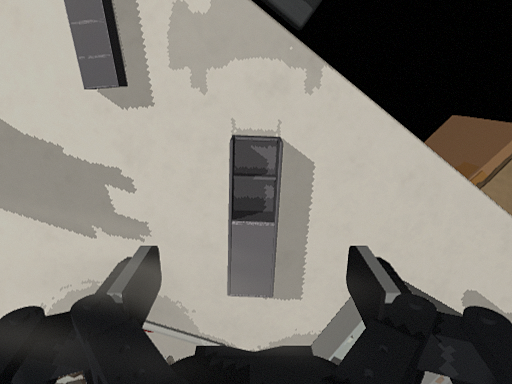

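View pics/v6_scene.png

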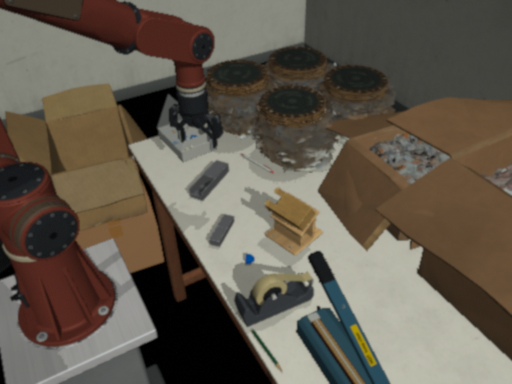

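```bash
cat > tray.py <<'E'
from see import *
def fit(c,L,z0=0.):
    q=np.array([v for _,v in L],float);A=np.array([u for u,_ in L])/1000.
    def W(v): return A@Ro.from_euler('z',v[2]).as_matrix().T+[v[0],v[1],z0]
    r=lambda v:(proj(c,W(v))-q)
    best=min((least_squares(lambda v:r(v).ravel(),[.45,.23,y0]) for y0 in(-2.5,-1,.5,2)),key=lambda f:f.cost)
    print("tray",np.round(best.x,4),"yaw",np.degrees(best.x[2]).round(1),"res",np.round(np.abs(r(best.x)).max(1),1));return best.x
E
python3 - <<'E'
from tray import *
c=dict(np.load("pics/v6_wrist.npz"))
# image: pocket end up; tray +y = up; x = right
v=fit(c,[((-22,75,30),(230.5,137)),((22,75,30),(281.5,137.5)),((-22,-75,30),(228,296.5)),((22,-75,30),(273.5,297))])
np.save("tray.npy",v)
yv=np.array([-np.sin(v[2]),np.cos(v[2])])
g=v[:2]+.05*yv;print("grip at",g)
X=np.array([*(-yv),0]);Y=np.array([0,0,-1.]);R=np.column_stack([X,Y,np.cross(X,Y)]);np.save("Rg.npy",R);np.save("g.npy",g)
o=env.observe();plan(o,np.array([*g,.11]),R)
E
```

```text
tray [ 0.4593  0.2305 -4.1083] yaw -235.4 res [1.6 1.7 1.8 1.2]
grip at [0.41818363 0.20211121]
n 2 dist 0.042 ang 1.59
[[-0.16,0.5,0.02,-0.0,0.08,0.01,1],[-0.16,0.5,0.02,-0.0,0.08,0.01,1]]
```

servo_tool([
  [[-0.18, 0.5, 0.02, 0, 0.08, 0.01, 1], [-0.18, 0.5, 0.02, 0, 0.08, 0.01, 1], [0, 0, 0, 0, 0, 0, 1]],
])

```text
clock: 12.18
position: [0.4203, 0.2031, 0.1102]
orientation: [-1.518, -0.472, 0.465]
force: [-0.5, 0.8, 0.4]
width: 1.0
```

```bash
cat > gt.py <<'E'
import sys
from see import *
o=env.observe();show(o);v=np.load("tray.npy");yv=np.array([-np.sin(v[2]),np.cos(v[2])])
plan(o,np.array([*(v[:2]+.052*yv),float(sys.argv[1])]),np.load("Rg.npy"))
E
python3 gt.py .06
python3 - <<'E'
from see import *
see("v7","wrist")
E
```

```text
t 12.18 p [0.4203 0.2031 0.1102] q [ 1.710e+01  1.200e+00  1.191e+02  1.000e-01  5.950e+01 -1.072e+02] F [-0.5  0.8  0.4] w 1.0
n 2 dist 0.0504 ang 0.43
[[-0.06,0.63,0.0,-0.0,-0.02,0.01,1],[-0.06,0.63,0.01,-0.0,-0.02,0.01,1]]
```

View pics/v7_wrist.png

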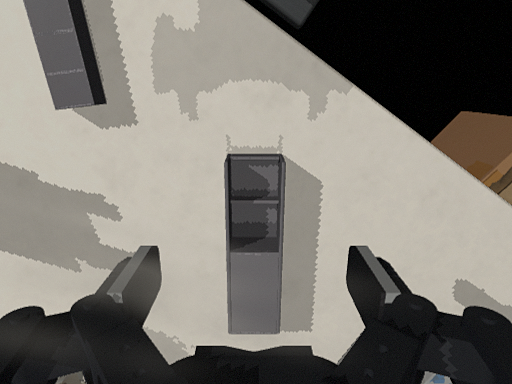

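The tray is centred and aligned between the jaws, with its pocket end at row 155 and its blank end at row 333. I'll descend.

servo_tool([
  [[-0.08, 0.7, 0.01, 0, -0.02, 0.01, 1], [-0.06, 0.8, 0.01, 0, -0.02, 0.01, 1], [-0.03, 0.7, 0, 0, 0, 0, 1], [0, 0.2, 0, 0, 0, 0, 1], [0, 0, 0, 0, 0, 0, 1]],
])

```text
clock: 12.85
position: [0.4269, 0.2046, 0.0199]
orientation: [-1.517, -0.489, 0.456]
force: [-0.1, -0.4, 1.0]
width: 1.0
```

```bash
python3 gt.py .008
```

```text
t 12.85 p [0.4269 0.2046 0.0199] q [ 1.710e+01  1.090e+01  1.208e+02  1.000e-01  4.720e+01 -1.076e+02] F [-0.1 -0.4  1. ] w 1.0
n 1 dist 0.0162 ang 1.19
[[-0.27,0.29,0.07,0.03,-0.0,0.12,1]]
```

servo_tool([
  [[-0.28, 0.22, 0.07, 0.03, 0, 0.12, 1], [0, 0, 0, 0, 0, 0, 1]],
])

```text
clock: 13.1
position: [0.4176, 0.2011, 0.0124]
orientation: [-1.519, -0.474, 0.472]
force: [-0.6, -0.6, -0.2]
width: 1.003
```

```bash
python3 gt.py .007
```

```text
t 13.1 p [0.4176 0.2011 0.0124] q [  17.    11.3  121.3   -0.    47.2 -107.5] F [-0.6 -0.6 -0.2] w 1.003
n 1 dist 0.0056 ang 0.1
[[-0.02,0.14,0.01,0.0,-0.0,0.01,1]]
```

servo_tool([
  [[-0.02, 0.12, 0.01, 0, 0, 0.01, 0.6], [0, 0, 0, 0, 0, 0, 0.4], [0, 0, 0, 0, 0, 0, 0], [0, 0, 0, 0, 0, 0, 0], [0, 0, 0, 0, 0, 0, 0]],
], squeeze=60)

```text
clock: 13.72
position: [0.4183, 0.2014, 0.0089]
orientation: [-1.519, -0.476, 0.47]
force: [-0.4, 0.4, -1.5]
width: 0.498
```

```bash
python3 gt.py .007;python3 - <<'E'
from see import *
see("v8","wrist")
E
```

```text
t 13.72 p [0.4183 0.2014 0.0089] q [ 1.710e+01  1.180e+01  1.213e+02 -1.000e-01  4.670e+01 -1.075e+02] F [-0.4  0.4 -1.5] w 0.498
n 1 dist 0.0026 ang 0.21
[[-0.04,0.05,0.02,0.01,-0.0,0.02,1]]
```

View pics/v8_wrist.png

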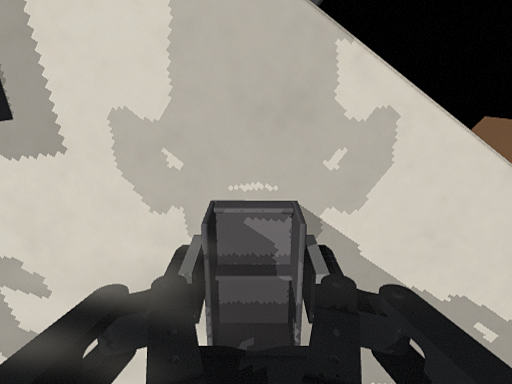

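Run:
```python
from see import *
p=np.load("p.npy");o=env.observe()
o["position"]=np.array([.418,.2,.129])
plan(o,np.array([.44,.22,.15]),RA(p[2]),grip=0)
```

```text
n 12 dist 0.0364 ang 110.97
[[0.06,-0.04,0.01,0.17,0.88,-0.23,0],[0.06,-0.04,0.02,0.17,0.88,-0.23,0],[0.06,-0.04,0.03,0.17,0.88,-0.23,0],[0.06,-0.03,0.04,0.17,0.88,-0.23,0],[0.05,-0.03,0.05,0.17,0.88,-0.23,0],[0.04,-0.03,0.06,0.17,0.88,-0.23,0],[0.03,-0.02,0.06,0.17,0.88,-0.23,0],[0.03,-0.02,0.07,0.17,0.88,-0.23,0],[0.02,-0.02,0.07,0.17,0.88,-0.23,0],[0.01,-0.02,0.07,0.17,0.88,-0.23,0]]
[[-0.01,-0.01,0.07,0.17,0.88,-0.23,0],[-0.02,-0.01,0.07,0.17,0.88,-0.23,0]]
```

servo_tool([
  [[0, -0.5, 0, 0, 0, 0, 0], [0, -0.9, 0, 0, 0, 0, 0], [0, -0.9, 0, 0, 0, 0, 0], [0, -0.7, 0, 0, 0, 0, 0], [0, 0, 0, 0, 0, 0, 0]],
])

```text
clock: 14.4
position: [0.4151, 0.2005, 0.1297]
orientation: [-1.52, -0.47, 0.476]
force: [-0.5, 0.9, -1.5]
width: 0.498
```

servo_tool([
  [[0.06, -0.04, 0.01, 0.17, 0.88, -0.23, 0], [0.06, -0.04, 0.02, 0.17, 0.88, -0.23, 0], [0.06, -0.04, 0.03, 0.17, 0.88, -0.23, 0], [0.06, -0.03, 0.04, 0.17, 0.88, -0.23, 0], [0.05, -0.03, 0.05, 0.17, 0.88, -0.23, 0], [0.04, -0.03, 0.06, 0.17, 0.88, -0.23, 0], [0.03, -0.02, 0.06, 0.17, 0.88, -0.23, 0], [0.03, -0.02, 0.07, 0.17, 0.88, -0.23, 0], [0.02, -0.02, 0.07, 0.17, 0.88, -0.23, 0], [0.01, -0.02, 0.07, 0.17, 0.88, -0.23, 0]],
])

```text
clock: 15.65
position: [0.4199, 0.2121, 0.1249]
orientation: [-1.066, 0.556, -0.933]
force: [-0.2, 0.2, -1.3]
width: 0.499
```

```bash
python3 st.py
cat > ps.py <<'E'
import sys
from see import *
p=np.load("p.npy");o=env.observe()
a=[float(v)/1000 for v in sys.argv[1:4]]
plan(o,S(p,[a])[0],RA(p[2]),grip=0)
E
python3 ps.py 0 200 50
```

```text
t 15.65 p [0.4199 0.2121 0.1249] q [ 15.6 -14.5 134.4   6.7  36.4 -20.5] F [-0.2  0.2 -1.3] w 0.499
TCP in sleeve mm [-21.2 255.9  65.3]
rot vs A deg [ 5.65 14.19 -4.44]
n 2 dist 0.0617 ang 15.9
[[0.76,0.12,0.1,0.28,0.71,-0.22,0],[0.73,0.15,0.18,0.28,0.71,-0.22,0]]
```

servo_tool([
  [[0.76, 0.12, 0.1, 0.28, 0.71, -0.22, 0], [0.73, 0.15, 0.18, 0.28, 0.71, -0.22, 0], [0, 0, 0, 0, 0, 0, 0]],
])

```text
clock: 16.02
position: [0.4551, 0.1644, 0.1146]
orientation: [-0.899, 0.682, -1.159]
force: [-0.1, 0.4, -0.4]
width: 0.502
```

```bash
python3 st.py; python3 ps.py -1 155 12
```

```text
t 16.02 p [0.4551 0.1644 0.1146] q [  9.3 -13.5 136.6   7.5  27.8 -12.4] F [-0.1  0.4 -0.4] w 0.502
TCP in sleeve mm [ -8.8 200.2  46.2]
rot vs A deg [ 0.62 -0.43 -0.04]
n 2 dist 0.0572 ang 0.75
[[0.56,0.43,0.11,0.03,-0.02,-0.0,0],[0.56,0.43,0.1,0.03,-0.02,-0.0,0]]
```

servo_tool([
  [[0.56, 0.43, 0.11, 0.03, -0.02, 0, 0], [0.56, 0.43, 0.1, 0.03, -0.02, 0, 0], [0, 0, 0, 0, 0, 0, 0]],
])

```text
clock: 16.4
position: [0.4878, 0.1287, 0.0843]
orientation: [-0.901, 0.673, -1.151]
force: [-0.1, -0.4, -1.1]
width: 0.499
```

```bash
python3 st.py; python3 ps.py -1 145 12
python3 - <<'E'
from see import *
see("v9","scene","top")
a=cv2.imread("pics/v9_scene.png")[150:260,200:330];b=cv2.imread("pics/v9_top.png")[150:240,200:330]
cv2.imwrite("pics/v9.png",np.hstack([cv2.resize(a,(390,330),interpolation=cv2.INTER_CUBIC),cv2.resize(b,(400,330),interpolation=cv2.INTER_CUBIC)]))
E
```

```text
t 16.4 p [0.4878 0.1287 0.0843] q [  2.5  -6.2 134.9  18.   23.5 -28.9] F [-0.1 -0.4 -1.1] w 0.499
TCP in sleeve mm [ -5.4 156.7   9.2]
rot vs A deg [ 0.47  0.19 -0.28]
n 1 dist 0.0128 ang 0.58
[[0.29,-0.07,0.11,0.05,0.02,-0.03,0]]
```

View pics/v9.png

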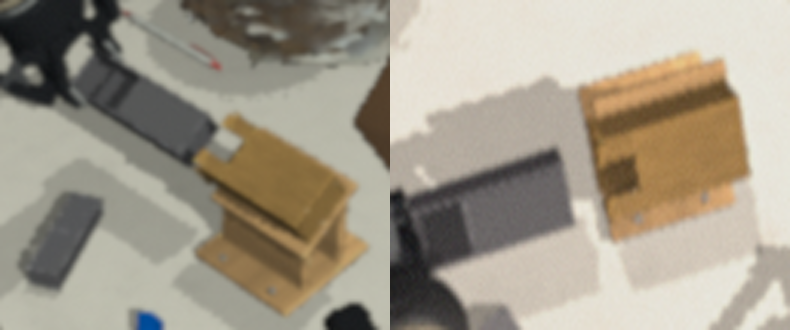

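servo_tool([
  [[0.25, -0.05, 0.15, 0.05, 0.02, -0.03, 0], [0, 0, 0, 0, 0, 0, 0]],
])

```text
clock: 16.75
position: [0.4942, 0.1222, 0.0906]
orientation: [-0.893, 0.665, -1.156]
force: [0.4, 0.1, -1.1]
width: 0.501
```

```bash
python3 st.py; python3 ps.py .5 125 11.5
```

```text
t 16.75 p [0.4942 0.1222 0.0906] q [  1.4  -6.6 134.6  18.9  23.8 -30.6] F [ 0.4  0.1 -1.1] w 0.501
TCP in sleeve mm [  1.5 148.7  12.6]
rot vs A deg [-0.16  0.21 -0.07]
n 1 dist 0.0237 ang 0.28
[[0.59,0.03,-0.03,-0.02,0.02,-0.01,0]]
```

servo_tool([
  [[0.4, 0.03, -0.03, 0, 0.02, 0, 0], [0.3, 0, 0, 0, 0, 0, 0]],
])

```text
clock: 17.0
position: [0.5017, 0.0961, 0.09]
orientation: [-0.891, 0.665, -1.156]
force: [0.2, -0.4, -1.6]
width: 0.498
```

```bash
python3 st.py; python3 ps.py .5 105 11.5
```

```text
t 17.0 p [0.5017 0.0961 0.09  ] q [ -2.9  -6.1 134.3  23.7  24.9 -38.7] F [ 0.2 -0.4 -1.6] w 0.498
TCP in sleeve mm [  1.  121.5  12.1]
rot vs A deg [-0.24  0.19 -0.15]
n 1 dist 0.0165 ang 0.34
[[0.41,0.01,-0.01,-0.02,0.02,-0.01,0]]
```

servo_tool([
  [[0.3, 0.02, -0.01, -0.02, 0.02, 0, 0], [0.3, 0, 0, 0, 0, 0, 0]],
])

```text
clock: 17.25
position: [0.5089, 0.073, 0.0902]
orientation: [-0.892, 0.668, -1.156]
force: [0.7, 0.1, -0.8]
width: 0.503
```

```bash
python3 st.py; python3 ps.py .5 70 11;python3 - <<'E'
from see import *
see("va","scene","top")
a=cv2.imread("pics/va_scene.png")[150:260,200:330];b=cv2.imread("pics/va_top.png")[150:240,200:330]
cv2.imwrite("pics/va.png",np.hstack([cv2.resize(a,(390,330),interpolation=cv2.INTER_CUBIC),cv2.resize(b,(400,330),interpolation=cv2.INTER_CUBIC)]))
E
```

```text
t 17.25 p [0.5089 0.073  0.0902] q [ -6.5  -5.5 133.7  26.7  26.2 -44.4] F [ 0.7  0.1 -0.8] w 0.503
TCP in sleeve mm [ 1.4 97.3 12.1]
rot vs A deg [-0.13  0.08 -0.16]
n 1 dist 0.0274 ang 0.22
[[0.68,0.03,-0.02,-0.01,0.01,-0.02,0]]
```

View pics/va.png

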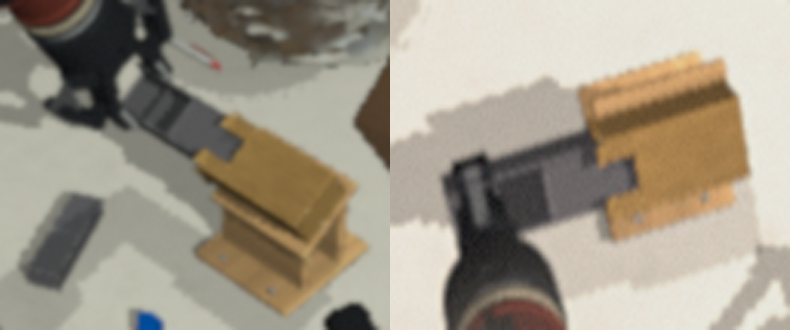

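The tray is inside the sleeve, visible in the notch, with no contact force. I'll keep going.

servo_tool([
  [[0.35, 0.03, -0.03, 0, 0, 0, 0], [0.35, 0, 0, 0, 0, 0, 0], [0.35, 0, 0, 0, 0, 0, 0]],
])

```text
clock: 17.73
position: [0.52, 0.0336, 0.0891]
orientation: [-0.891, 0.666, -1.154]
force: [0.3, -0.4, -1.2]
width: 0.495
```

```bash
python3 st.py; python3 ps.py .5 25 10
```

```text
t 17.73 p [0.52   0.0336 0.0891] q [-12.4  -3.9 132.4  31.4  28.2 -53.9] F [ 0.3 -0.4 -1.2] w 0.495
TCP in sleeve mm [ 0.5 56.4 11.4]
rot vs A deg [-0.16  0.16 -0.23]
n 1 dist 0.0314 ang 0.33
[[0.79,0.03,-0.0,-0.02,0.02,-0.02,0]]
```

servo_tool([
  [[0.3, 0.02, 0, 0, 0, 0, 0], [0.25, 0, 0, 0, 0, 0, 0], [0.12, 0, 0, 0, 0, 0, 0]],
])

```text
clock: 18.1
position: [0.5279, 0.0087, 0.089]
orientation: [-0.891, 0.666, -1.152]
force: [-2.5, 1.9, 0.9]
width: 0.498
```

```bash
python3 st.py
```

```text
t 18.1 p [0.5279 0.0087 0.089 ] q [-15.9  -2.6 131.2  33.6  29.6 -58.9] F [-2.5  1.9  0.9] w 0.498
TCP in sleeve mm [ 0.9 30.3 11.1]
rot vs A deg [-0.18  0.24 -0.33]
```

servo_tool([
  [[0.08, 0.04, 0, 0, 0, 0, 0], [0.06, 0.02, 0, 0, 0, 0, 0], [0, 0, 0, 0, 0, 0, 0]],
])

```text
clock: 18.48
position: [0.5288, 0.0074, 0.0885]
orientation: [-0.889, 0.67, -1.142]
force: [-4.0, -3.0, 1.0]
width: 0.497
```

```bash
python3 st.py
```

```text
t 18.48 p [0.5288 0.0074 0.0885] q [-16.4  -2.2 130.9  34.3  30.4 -60.1] F [-4. -3.  1.] w 0.497
TCP in sleeve mm [ 1.  28.8 10.4]
rot vs A deg [-0.07  0.3  -0.92]
```

servo_tool([
  [[0.12, 0, 0, 0, 0, -0.06, 0], [0.12, 0, 0, 0, 0, 0, 0]],
])

```text
clock: 18.73
position: [0.5287, 0.0059, 0.0882]
orientation: [-0.888, 0.675, -1.134]
force: [-5.0, 18.0, 6.5]
width: 0.502
```

```bash
python3 st.py;python3 - <<'E'
from see import *
see("vb","wrist","scene")
a=cv2.imread("pics/vb_wrist.png")[170:384,150:370]
cv2.imwrite("pics/vb.png",cv2.resize(a,None,fx=2.8,fy=2.8,interpolation=cv2.INTER_CUBIC))
E
```

```text
t 18.73 p [0.5287 0.0059 0.0882] q [-16.9  -2.  130.6  34.6  31.1 -60.7] F [-5.  18.   6.5] w 0.502
TCP in sleeve mm [ 0.4 27.3 10.4]
rot vs A deg [ 0.13  0.29 -1.37]
```

View pics/vb.png

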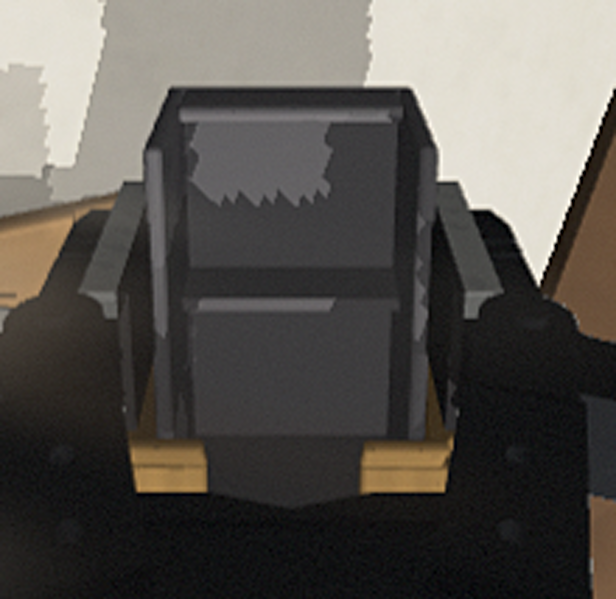

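servo_tool([
  [[0, 0, 0, 0, 0, 0, 0], [0, 0, 0, 0, 0, 0, 1], [0, 0, 0, 0, 0, 0, 1], [0, 0, 0, 0, 0, 0, 1], [0, -0.5, 0, 0, 0, 0, 1], [0, -0.8, 0, 0, 0, 0, 1], [0, -0.8, 0, 0, 0, 0, 1], [0, -0.6, 0, 0, 0, 0, 1], [0, 0, 0, 0, 0, 0, 1]],
])

```text
clock: 19.95
position: [0.4784, -0.0137, 0.1854]
orientation: [-0.889, 0.671, -1.139]
force: [-0.1, -0.0, -0.0]
width: 0.998
```

```bash
python3 st.py;python3 - <<'E'
from see import *
see("vc","wrist","scene","top")
a=cv2.imread("pics/vc_wrist.png")[150:384,150:370]
cv2.imwrite("pics/vc.png",cv2.resize(a,None,fx=2.5,fy=2.5,interpolation=cv2.INTER_CUBIC))
E
```

```text
t 19.95 p [ 0.4784 -0.0137  0.1854] q [-22.4 -20.5 133.1  26.6  47.  -54.3] F [-0.1 -0.  -0. ] w 0.998
TCP in sleeve mm [  2.4  22.7 121.4]
rot vs A deg [-0.02  0.35 -1.05]
```

View pics/vc.png

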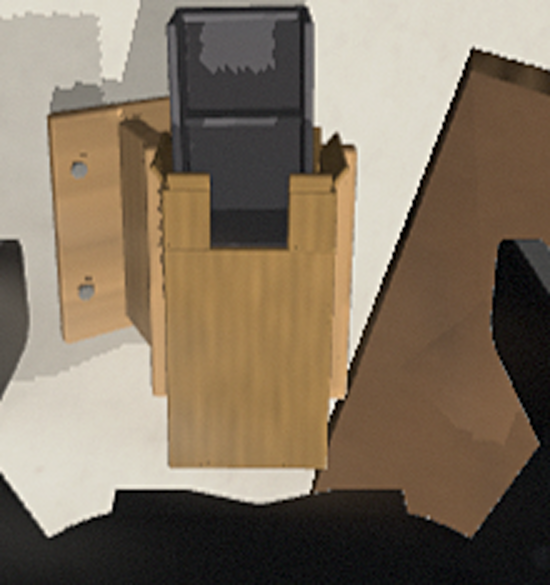

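Run:
```python
import cv2
a=cv2.imread("pics/vc_wrist.png")[145:225,205:290]
cv2.imwrite("pics/vcc.png",cv2.resize(a,None,fx=7,fy=7,interpolation=cv2.INTER_CUBIC))
```

```text
(no output)
```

View pics/vcc.png

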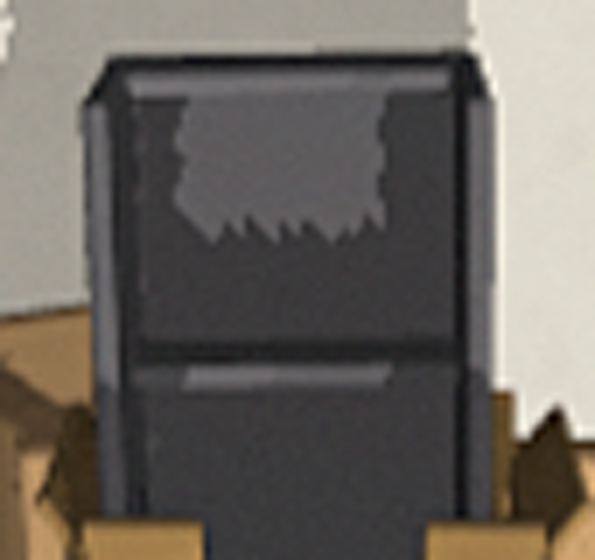

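Run:
```python
from h import *
c=dict(np.load("pics/vc_wrist.npz"))
L=[((-27,0,37),(167,190)),((27,0,37),(335,190)),((-12,-20,37),(211,247)),((12,-20,37),(289,247)),((-27,-103,37),(170,466)),((27,-103,37),(327,466))]
TL=[((-22,0,30),(85,103)),((22,0,30),(491,98)),((-22,0,0),(112,60)),((22,0,0),(472,52))]
q=np.vstack([np.array([v for _,v in L],float)/2.5+(150,150)-.3,np.array([v for _,v in TL],float)/7+(205,145)-.4])
def res(v,z=None):
    pp=[*v[:3],.0765 if z is None else z]
    A=np.array([u for u,_ in L]);B=np.array([u for u,_ in TL],float);B[:,1]+=v[4]*1000;B[:,0]+=v[5]*1000
    return proj(c,S(pp,np.vstack([A,B])/1000))-q
for z in(None,.08):
    f=least_squares(lambda v:res(v,z).ravel(),[.54,-.02,.3,.08,.05,0])
    print(np.round(f.x,4),np.round(np.abs(res(f.x,z)).max(1),1))
```

```text
[ 5.4320e-01 -2.0400e-02  2.8480e-01 -4.2963e+00  5.1000e-02 -3.5000e-03] [1.3 0.9 0.6 0.5 0.6 0.2 0.3 0.8 1.  0.5]
[ 5.4070e-01 -1.8700e-02  2.8830e-01  4.4564e+00  4.9500e-02 -3.3000e-03] [2.  1.5 0.4 0.3 0.6 0.8 0.8 0.9 1.1 0.9]
```

Run:
```python
import cv2,numpy as np
a=cv2.imread("pics/vc_scene.png")[150:340,190:330];b=cv2.imread("pics/vc_top.png")[130:300,120:370]
cv2.imwrite("pics/vd.png",np.hstack([cv2.resize(a,(340,461),interpolation=cv2.INTER_CUBIC),cv2.resize(b,(450,461*0+461),interpolation=cv2.INTER_CUBIC)]))
```

```text
(no output)
```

View pics/vd.png

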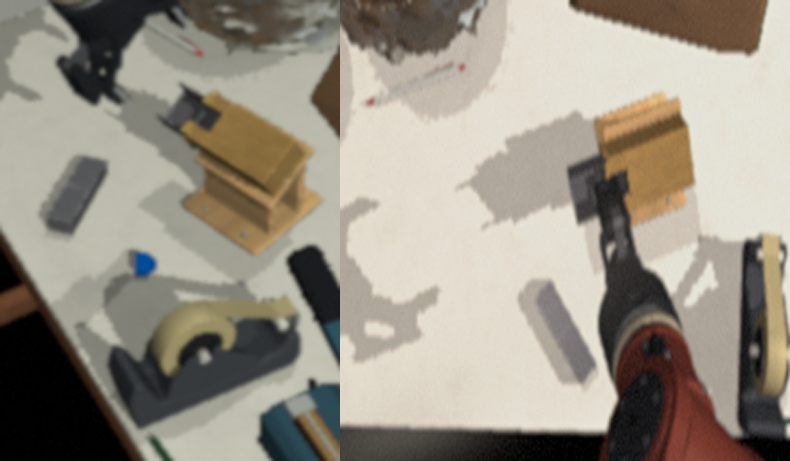

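Run:
```python
from rig import env
print(env.job_done(), env.observe()["clock"])
```

```text
the job is handed in; nothing more can be done
the job is handed in; nothing more can be done
```

I pulled the tray out of the sleeve by its blank end and set it on the table. I then re-gripped it at the pocket end, slid it back in until it met about 18 N of resistance at the end wall, let go, and handed the job in. The hand-in gives no verdict.

- **Drawn out:** by the arm's position, the tray cleared the sleeve's lip by about 107 mm, against the 82 mm needed.
- **Fully home:** the last wrist picture puts the pocket end 49.5–51 mm outside the mouth, where home is 50 mm. The tray sits about 3 mm toward the low side, right way up.
- **Disagreements:** the nominal 2 mm side play means that 3 mm reading is about 1 mm off. At contact, the arm's position put the tray about 2 mm short of home, which is about the calibration error. Both values are within the limits.
- **Gripper and bystanders:** the gripper is open and about 100 mm clear. In the final pictures the tape dispenser, pen and token look to be where they were; I did not measure them.
- **Time:** about 20 s of the 61 s had been used by the last check.

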